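# Third hand at the cobbler's heel jig

## Task

Be the cobbler's third hand: take the tan heel block, set it fully down in the recess of the heel jig with its flat face towards the sprung fence, then slide it squarely against the fence and push until the pointer stands in the green zone, never going through it into the red. Finish while still holding it there with a steady push, the block flat on the recess floor, so that the pins can be driven; leave the dark heel block and the thread spool where they are.

Things in the scene. Friction and masses are not known exactly. Their poses are not given: they have to be found in the camera images.
- heel_tan: The tan layered heel block with thin black underside, standing loose. D-shaped from above: 52 long (x), 46 wide (y), 40 high, about 0.09 kg (varies). Origin: centre of the underside, z up. Its +x end (x = 26) is the flat face, its -x end a half round of radius 23. Two parallel flat sides for gripping from above: y = -23 and 23, from x = -3 to 26.
- heel_tan_breast (a point): Middle of the flat face of the tan heel block, 26 mm ahead of its origin along its +x, 20 mm above its underside.
- jig: The heel jig, fixed: a pale wooden base 194 x 100 x 10 (x -77 to 117) with a recess on it for the block. Origin at bench height; +x runs along the recess to the sprung fence. Recess floor at z = 10. Dark steel side rails, 15 thick, tops at z = 22, leave a channel 51 wide (y -25.5 to 25.5). A cross rail of that height closes the near end, inner face x = -55. Free fence face: x = 25.
- jig_recess (a point): Point on the recess floor, 15 mm behind the jig's origin (jig x = -15, z = 10), midway between cross rail and free fence: set down with its origin here, the block has 14 mm of room before and behind and 2.5 mm on either side. Axes as the jig.
- jig_scale (a point): Middle of the pointer scale, on top of the grey housing behind the fence (jig x = 73 to 117, 64 wide, top z = 46; this point is at jig x = 93). Going along +x it is white, then green (10 mm long, x = 88 to 98), then red. A black pointer bar across it (z = 51) moves with the fence.
- fence_face (a point): Middle of the working face of the sprung fence, 30 mm above the bench: an upright aluminium plate 10 thick, 46 wide, from z = 11.5 to 48.5. The face looks to -x of the jig; axes as the jig. It slides along the jig's x only.
- fence (a joint): How far the sprung fence has been pushed back along the jig's +x, in m: 0 free, end stop at 0.030. The spring gives 0.7 N per mm. Pointer in the white from 0 to 0.010, in the green from 0.010 to 0.020 (7 to 14 N), in the red above 0.020.
- heel_dark: Another heel block of the same shape and size, nearly black with a red underside, loose on the bench; not wanted, leave it alone. Origin: centre of the underside.
- spool: Spool of off-white thread standing upright, 40 mm diameter, 56 high, loose; leave it alone. Origin: centre of the underside.
Not all that is in view belongs to the job. Several things have the shape of the heel_tan; the one meant has the colours described above.

How it is judged:
By the outcome, as a careful person would: the job done as asked, in the order asked, and still so for the second after the job is handed in, while the arm keeps its last pose, push and grip.
It also fails if it takes over 42 s, if anything falls off the work surface, if the arm or the gripper's body presses on something with over 40 N, if the wrist force passes 120 N, or if a joint passes its speed limit or range.

## Robot

A 7-joint arm with a two-finger parallel gripper is mounted at the origin on the work surface. World frame = base frame: x ahead of the robot, y to its left, z up, the work surface at z = 0. Lengths are in m, angles in rad, forces in N, time in s.
With the tool pointing down it reaches from about 0.425 to 0.95 m from the base axis. Payload 4.7 kg.
Tool frame: the origin (TCP) lies at the very end of the fingers, on their centre line; the grasp point (between the pads) lies 19 mm behind it (env.grip_depth is the distance from the TCP to the grasp point, in m); z points along the fingers, y is the direction in which the jaws open and shut (so a half turn about z gives the same grasp; the last joint's range is limited). The gripper opens to 87 mm and grips with 3 to 60 N. Pads are 19 mm wide; open, the fingers measure 117 mm over their backs; the gripper's body (75 mm by 190 mm) begins 51 mm behind the grasp point.
Start: joints at [-1.212, 0.469, -0.049, 1.532, 0.024, 1.141, -0.082], TCP at [0.255, 0.625, 0.223] pointing down, gripper open.
Joint ranges: [-2.59, 2.59], [-0.33, 1.99], [-1.39, 1.29], [0.1, 2.45], [-1.04, 4.18], [0.21, 1.99], [-2.66, 2.66]. Speed limits (rad/s): [2.57, 2.57, 3.14, 3.14, 3.14, 3.14, 3.14].

## Interface

Orientations are given as a rotation vector (axis times angle).
In Python, from plant import status, eyes, order, env gives the robot as it stands.
- The arm moves only by the tool step_arm, never from a script. Its argument "increments" is a list of rows, each a list of 7 numbers: the shift along the world's x, y, z in m, then the turn, a rotation vector about the world's x, y, z in rad, then the finger opening in m, from 0 to 0.087. A call has 1 to 8 rows; each row shifts and turns the commanded pose from where the row before left it; what a row does not reach is not made up. A row lasts 1/10 s, in which the tool goes at most 50 mm and 8.59 degrees, less where a joint would pass 70% of its speed; a pose out of reach is approached as far as the arm can. A call with a gripper value outside its range is refused whole. The fingers move at their own pace and stop on an object; the grip force is fixed at half the most. Time passes only in rows, so rows that do not move let the fingers close. It gives the time, the measured TCP pose, the force and the opening at its end, in the units of the state.
- status.state(): the state, without advancing time (a new reading comes with each control period).
- eyes.grab_frame(name): name is "scene" or "side" or "wrist"; returns the picture (400x640x3 uint8, red, green, blue); there is no depth.
- eyes.camera_model(name): a dict with "fovy" (degrees; the focal length in pixels is half the picture's height over the tangent of half this angle, whatever the lens; pixels are square), "cx", "cy" (the principal point, pixels), "rvec" (rotation vector, rad) and "tvec" (3), from world to camera coordinates, as OpenCV has them; the wrist camera has in their place "mount" (4x4, takes a point from camera to tool coordinates, whose origin is the TCP and whose axes are the flange's). Camera axes: x right, y down, z forward; pixel columns grow to the right and rows downward; lengths in m; the calibration is good to about 2 mm. A picture is of the moment at which its call begins: read the wrist's pose just before it. camera_model takes no time and is no camera call.
- order.sign_off(): hands the job in, once; it reports no verdict.
The state is a dict: "time_s": time; "joints": joint angles; "qvel": joint speeds; "joint_efforts": joint torques, N m; "ee_pos": TCP position; "orientation": TCP orientation; "force": force on the tool from outside, world axes, zero at the start; "moment": the same for the moment, N m; "finger_gap": finger opening in m.
Only numpy, scipy, OpenCV 4.12 (cv2) and the standard library are available. Lean on these libraries where they do the work, as an engineer would, in place of code of your own. Each camera call takes 0.05 s, during which the arm holds its last target.

## Working session

There is one attempt and no reset: what is moved stays moved. The work goes in short steps, Python scripts to look and compute and a tool call to move; the robot and the scene stay as the last step left them, time stands still between calls to the robot, and variables do not carry over. Pictures are saved under pics/ and viewed, and the job is handed in when it is done.

Besides the shell and the picture viewer there is one more tool, called after "Call:" as name(argument=value, ...), one argument or row to a line, values as JSON. step_arm: Moves the arm, as the interface text tells. Its arguments: {"type":"object","properties":{"increments":{"type":"array"}},"required":["increments"]}

```bash
mkdir -p pics; ls
python3 - <<'E'
from plant import status, eyes, order, env
import cv2
for n in ("scene","side","wrist"):
    im=eyes.grab_frame(n); cv2.imwrite(f"pics/{n}0.png",im[:,:,::-1]); print(n,eyes.camera_model(n))
print(status.state()); print(env.grip_depth)
E
```

```text
pics
scene {'fovy': 53.24572094817054, 'cx': 319.18178870279775, 'cy': 197.4428406213133, 'rvec': array([ 1.6724503 ,  2.178075  , -0.60606995]), 'tvec': array([ 0.14480026, -0.39857159,  1.16888752])}
side {'fovy': 56.85115611789773, 'cx': 321.1238645958916, 'cy': 207.60264119809125, 'rvec': array([ 2.19366572, -0.34428981,  0.1416247 ]), 'tvec': array([-0.53191427,  0.1435244 ,  0.66097591])}
wrist {'fovy': 71.33989932734984, 'cx': 317.09564456419946, 'cy': 198.6265633326959, 'mount': array([[ 1.38664858e-03, -9.53643661e-01, -3.00934950e-01,
         8.28502710e-02],
       [ 9.99999036e-01,  1.29906312e-03,  4.91149111e-04,
        -3.87300211e-04],
       [-7.74477395e-05, -3.00935341e-01,  9.53644543e-01,
        -1.61255731e-01],
       [ 0.00000000e+00,  0.00000000e+00,  0.00000000e+00,
         1.00000000e+00]])}
{'time_s': 0.15, 'joints': array([-1.21187342,  0.4692633 , -0.04861211,  1.53342117,  0.02412743,
        1.14096674, -0.08230648]), 'qvel': array([ 0.00028216, -0.00279787, -0.00061712, -0.0029481 , -0.0012313 ,
        0.00183801,  0.00124829]), 'joint_efforts': array([ 3.52729339e-04, -5.08426666e+01, -8.08448461e-02, -2.36418200e+01,
       -6.13275147e-02,  3.56811262e-02,  1.18031630e-04]), 'ee_pos': array([0.25507766, 0.62446194, 0.22173505]), 'orientation': array([-6.05266325e-01, -3.08250742e+00,  2.28540228e-03]), 'force': array([-0.33300146,  0.41855644, -0.2670635 ]), 'moment': array([-0.03309309,  0.0133109 , -0.01567342]), 'finger_gap': 0.08676012134101584}
0.0187
```

View pics/scene0.png

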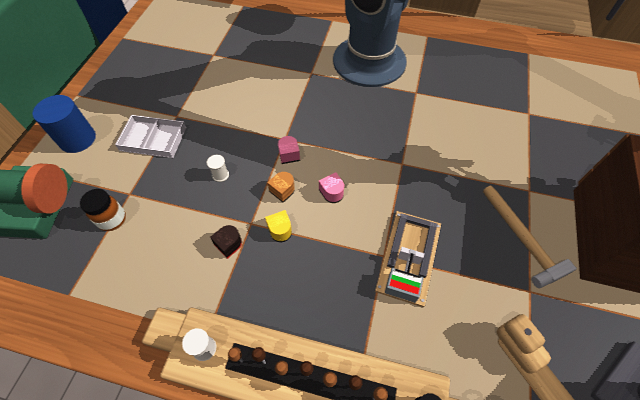

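View pics/side0.png

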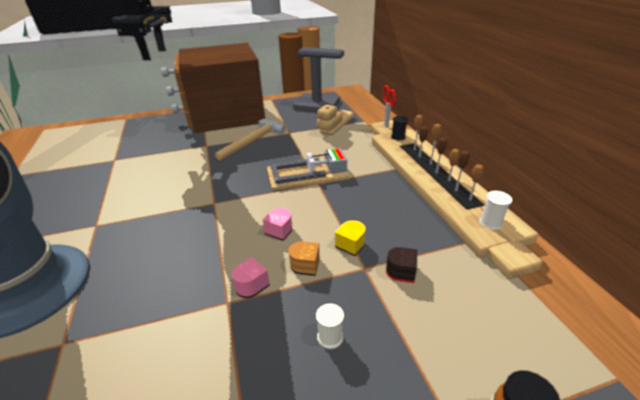

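View pics/wrist0.png

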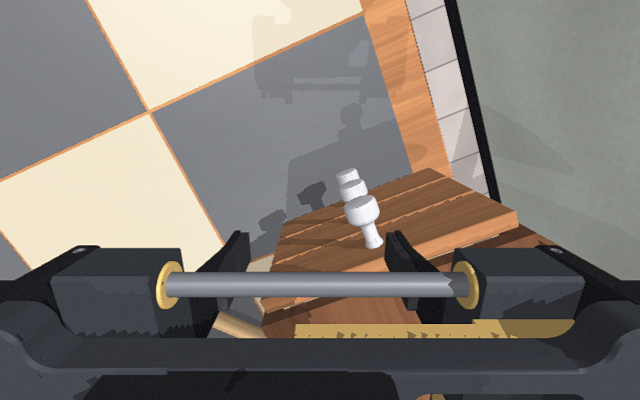

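Candidates of heel shape in the scene image: mauve (289,150), orange/tan layered (281,186), pink (332,187), yellow (279,226), dark (227,241). I'll check close crops.

```bash
cat > h.py <<'E'
import numpy as np, cv2
from scipy.spatial.transform import Rotation as R
from plant import status, eyes
def K(m): 
    f=200/np.tan(np.radians(m["fovy"]/2)); return np.array([[f,0,m["cx"]],[0,f,m["cy"]],[0,0,1.]])
def ext(n,st=None):
    m=eyes.camera_model(n)
    if n!="wrist": return K(m),R.from_rotvec(m["rvec"]).as_matrix(),np.array(m["tvec"])
    T=np.eye(4);T[:3,:3]=R.from_rotvec(st["orientation"]).as_matrix();T[:3,3]=st["ee_pos"]
    C=np.linalg.inv(T@m["mount"]); return K(m),C[:3,:3],C[:3,3]
def proj(P,E): 
    k,r,t=E; c=(r@np.atleast_2d(P).T+t[:,None]); p=k@c; return (p[:2]/p[2]).T
def back(uv,z,E):
    k,r,t=E; uv=np.atleast_2d(uv); d=(r.T@np.linalg.inv(k)@np.c_[uv,np.ones(len(uv))].T).T; o=-r.T@t
    return o+d*((z-o[2])/d[:,2])[:,None]
def crop(im,u0,v0,u1,v1,s,name): cv2.imwrite("pics/"+name,cv2.resize(im[v0:v1,u0:u1],None,fx=s,fy=s,interpolation=cv2.INTER_CUBIC))
E
python3 - <<'E'
from h import *
S=ext("scene");D=ext("side")
print(proj([[.255,.625,.223]],S),proj([[.255,.625,.223]],D))
for uv,n in (((281,190),"tan"),((410,255),"jig"),((227,243),"dark"),((217,172),"spool")): print(n,back([uv],0.02,S))
a=cv2.imread("pics/scene0.png");b=cv2.imread("pics/side0.png")
crop(a,255,130,355,250,5,"c1.png")
crop(a,370,200,450,310,5,"c2.png")
crop(b,220,190,430,310,3.8,"c3.png"); crop(b,250,130,370,200,6,"c4.png")
E
```

```text
[[674.21256226 111.78826613]] [[154.87327478  54.48203878]]
tan [[ 0.50243921 -0.10637828  0.02      ]]
jig [[0.58562504 0.20245926 0.02      ]]
dark [[ 0.65862106 -0.17635938  0.02      ]]
spool [[ 0.49363541 -0.26739946  0.02      ]]
```

View pics/c1.png

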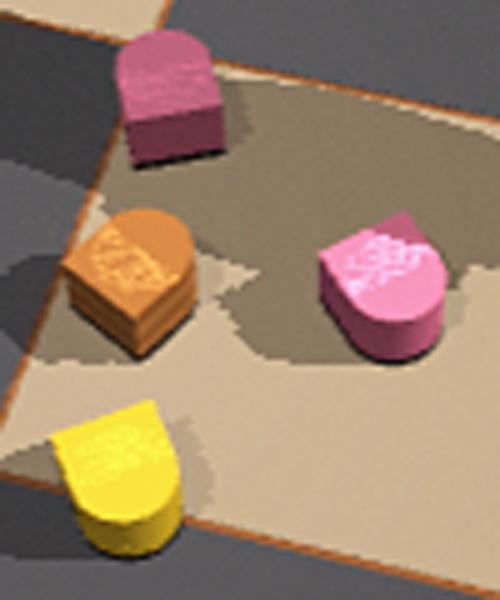

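View pics/c2.png

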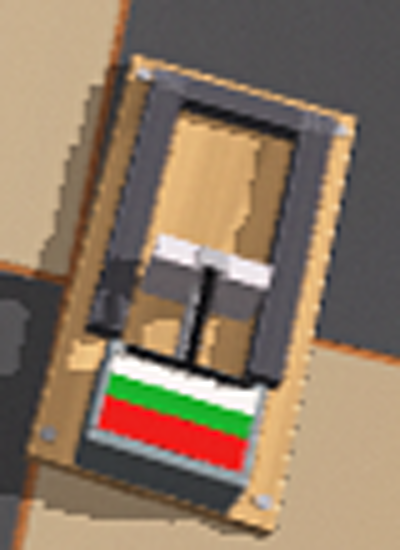

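View pics/c3.png

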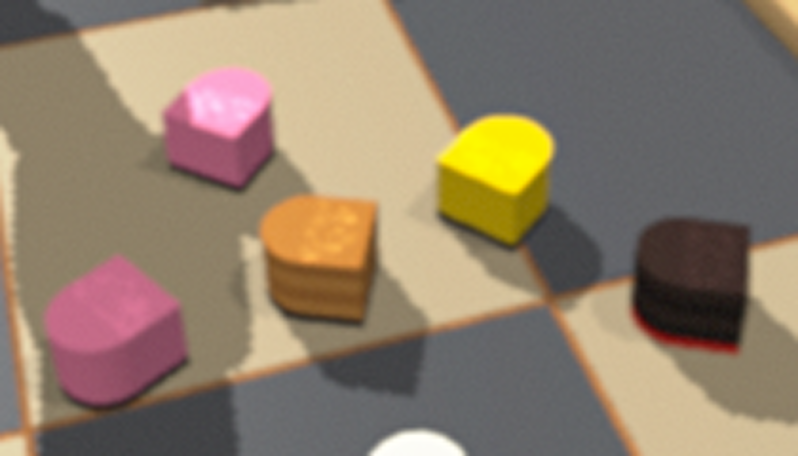

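View pics/c4.png

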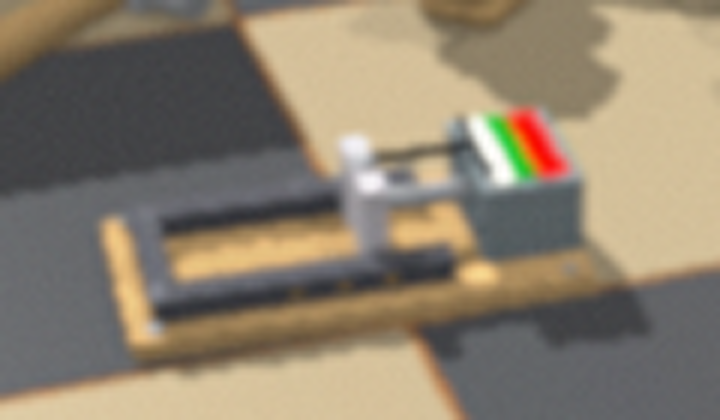

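The choice is the tan layered block with black underside at scene (281,186): its flat face looks to lower left, with corners at (268,183) and (283,194). Jig at (410,255). Next I'll work out poses.

```bash
cat >> h.py <<'E'
from scipy.optimize import least_squares
def fit(obs,x0):
    # obs: list of (E, localpts, pixels); pose x,y,yaw on bench
    def res(p):
        c,s=np.cos(p[2]),np.sin(p[2]);M=np.array([[c,-s,0],[s,c,0],[0,0,1]]);o=[]
        for E,L,px in obs: o.append((proj(np.array(L)@M.T+[p[0],p[1],0],E)-np.array(px)).ravel())
        return np.concatenate(o)
    r=least_squares(res,x0); return r.x,res(r.x).reshape(-1,2)
E
python3 - <<'E'
from h import *
np.set_printoptions(precision=4,suppress=True)
S=ext("scene");D=ext("side")
c=lambda L,o,s:[(u/s+o[0],v/s+o[1]) for u,v in L]
# A: image left corner; flat face dir lower-left; face +x => A,B
top=.04;h=.023
sc=(S,[(.026,-h,top),(.026,h,top),(.026,-h,0),(.026,h,0)],c([(65,264),(140,320),(70,290),(140,357)],(255,130),5))
sd=(D,[(.026,-h,top),(.026,h,top),(.026,h,0)],None)
print(back(sc[2][:2],top,S))
sd2=c([(377,202),(360,268),(358,322)],(220,190),3.8); print(back(sd2[:2],top,D))
for obs in ([sc],[(D,[(.026,h,top),(.026,-h,top),(.026,-h,0)],sd2)],[sc,(D,[(.026,h,top),(.026,-h,top),(.026,-h,0)],sd2)]):
    for y in(-.8,2): p,r=fit(obs,[.5,-.1,y]); print(p,r.round(1).tolist())
j=[(-.077,-.05,.01),(-.077,.05,.01),(.117,-.05,.01),(.117,.05,.01)]
js=(S,j,c([(135,57),(357,118),(30,455),(270,530)],(370,200),5))
p,r=fit([js],[.585,.2,0]);print("jig",p,r)
jd=(D,[(-.077,-.05,.01),(-.077,.05,.01),(.117,-.05,.01)],c([(132,345),(103,217),(640,282)],(250,130),6))
p,r=fit([js,jd],[.585,.2,0]);print("jig",p,r)
p,r=fit([jd],[.585,.2,0]);print("jig",p,r)
E
```

```text
[[ 0.5033 -0.1352  0.04  ]
 [ 0.5229 -0.0935  0.04  ]]
[[ 0.5239 -0.098   0.04  ]
 [ 0.5035 -0.1381  0.04  ]]
[ 0.4868 -0.1045 -0.4892] [[-0.1, -1.7], [-0.9, -1.2], [0.7, 2.5], [0.4, 0.6]]
[ 0.4868 -0.1045 -0.4892] [[-0.1, -1.7], [-0.9, -1.2], [0.7, 2.5], [0.4, 0.6]]
[ 0.4908 -0.104  -0.4958] [[0.1, -0.7], [-0.7, -0.5], [0.6, 1.1]]
[ 0.4908 -0.104   5.7874] [[0.1, -0.7], [-0.7, -0.5], [0.6, 1.1]]
[ 0.4889 -0.1046 -0.4789] [[-0.5, -0.8], [-1.1, -0.4], [0.4, 3.3], [0.3, 1.3], [-1.0, -0.5], [-1.3, -0.2], [-0.0, 1.4]]
[ 0.4889 -0.1046 -0.4789] [[-0.5, -0.8], [-1.1, -0.4], [0.4, 3.3], [0.3, 1.3], [-1.0, -0.5], [-1.3, -0.2], [-0.0, 1.4]]
jig [ 0.5623  0.205  -0.064 ] [[-0.029  -0.4483]
 [-0.0876 -0.0092]
 [-0.5824 -0.2648]
 [ 0.6741  0.5695]]
jig [ 0.5648  0.2035 -0.0628] [[-0.9134  0.3518]
 [-0.9253  0.7745]
 [-1.4863  0.7732]
 [-0.1675  1.5929]
 [ 0.6855 -0.4731]
 [ 0.4051  0.2218]
 [-6.389  -1.5939]]
jig [ 0.568   0.1968 -0.085 ] [[ 1.9945  0.4401]
 [ 2.4439  0.8762]
 [-4.3471  0.146 ]]
```

Run:
```python
from h import *
np.set_printoptions(precision=4,suppress=True)
s=status.state();M=R.from_rotvec(s["orientation"]).as_matrix();print(M)
S=ext("scene")
yaw=-.49;b=np.array([.489,-.1045]);d=np.array([np.cos(yaw),np.sin(yaw)]);n=np.array([-d[1],d[0]])
print("grasp",b+.0115*d,"fingers ends",b+.0115*d+.0585*n,b+.0115*d-.0585*n)
for nm,uv in(("pink",(332,183)),("mauve",(289,145)),("yellow",(279,220))):print(nm,back([uv],.04,S))
```

```text
[[-0.9258  0.3781 -0.0005]
 [ 0.3781  0.9258 -0.0014]
 [-0.0001 -0.0015 -1.    ]]
grasp [ 0.4991 -0.1099] fingers ends [ 0.5267 -0.0583] [ 0.4716 -0.1615]
pink [[0.4665 0.0045 0.04  ]]
mauve [[ 0.3875 -0.1214  0.04  ]]
yellow [[ 0.5873 -0.082   0.04  ]]
```

Call:
step_arm(
  increments=[
    [0.035,-0.032,0,0,0,0,0.087],
    [0.035,-0.032,0,0,0,0,0.087],
    [0.035,-0.032,0,0,0,0,0.087],
    [0.035,-0.032,0,0,0,0,0.087],
    [0.035,-0.032,0,0,0,0,0.087],
    [0.035,-0.032,0,0,0,0,0.087],
    [0.02,-0.044,0,0,0,0,0.087],
    [0,-0.045,0,0,0,0,0.087],
  ],
)

```text
time_s: 0.95
ee_pos: [0.4882, 0.3411, 0.222]
orientation: [0.61, 3.08, -0.001]
force: [0.3, -0.6, 0.3]
finger_gap: 0.0871
```

Call:
step_arm(
  increments=[
    [0,-0.045,0,0,0,-0.02,0.087],
    [0,-0.048,0,0,0,-0.02,0.087],
    [0,-0.048,0,0,0,-0.02,0.087],
    [0,-0.048,0,0,0,-0.02,0.087],
    [0,-0.048,0,0,0,-0.02,0.087],
    [0,-0.048,0,0,0,0,0.087],
    [0,-0.048,0,0,0,0,0.087],
    [0,-0.02,0,0,0,0,0.087],
  ],
)

```text
time_s: 1.75
ee_pos: [0.4844, -0.0143, 0.2227]
orientation: [0.769, 3.046, -0.002]
force: [0.4, 0.4, 0.2]
finger_gap: 0.087
```

Call:
step_arm(
  increments=[
    [0.005,-0.045,0,0,0,0,0.087],
    [0.005,-0.045,0,0,0,0,0.087],
    [0,0,0,0,0,0,0.087],
    [0,0,0,0,0,0,0.087],
  ],
)

```text
time_s: 2.15
ee_pos: [0.4949, -0.0999, 0.2224]
orientation: [-0.763, -3.047, -0.0]
force: [0.1, 0.1, -0.5]
finger_gap: 0.0872
```

Run:
```python
from h import *
import pickle
s=status.state();im=eyes.grab_frame("wrist")[:,:,::-1];pickle.dump(s,open("s1.pkl","wb"));cv2.imwrite("pics/w1.png",im);print(s["ee_pos"],s["orientation"])
```

```text
[ 0.49490471 -0.09986816  0.22236175] [-7.62597478e-01 -3.04699457e+00 -3.38222691e-04]
```

View pics/w1.png

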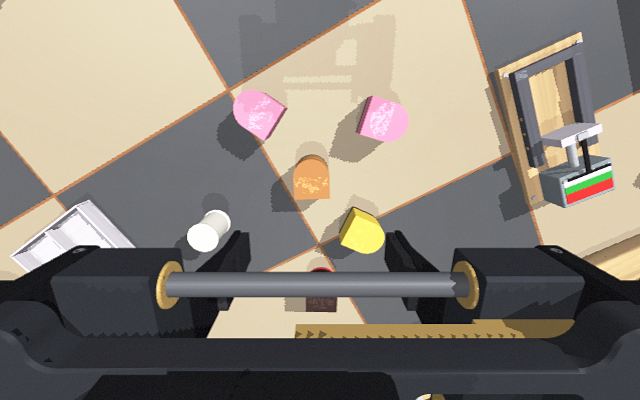

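Run:
```python
from h import *
a=cv2.imread("pics/w1.png")
crop(a,275,140,345,210,8,"w1a.png"); crop(a,485,25,635,215,3.1,"w1b.png")
```

```text
(no output)
```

View pics/w1a.png

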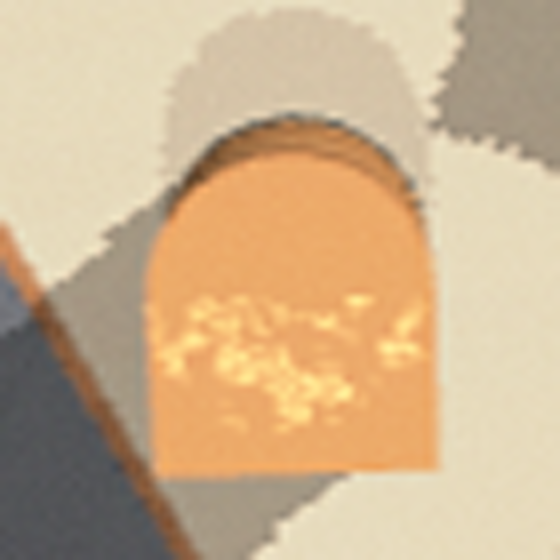

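View pics/w1b.png

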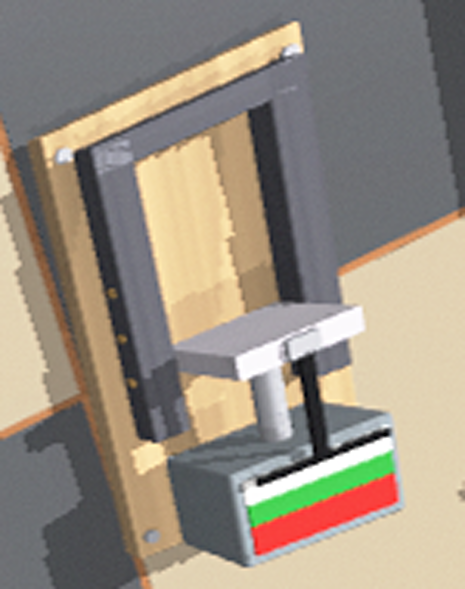

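Run:
```python
from h import *
import pickle
np.set_printoptions(precision=4,suppress=True)
s=pickle.load(open("s1.pkl","rb"));E=ext("wrist",s)
c=lambda L,o,s:[((u+.5)/s-.5+o[0],(v+.5)/s-.5+o[1]) for u,v in L]
px=c([(153,478),(440,468),(292,152)],(275,140),8)
q=back(px,.04,E);print(q, np.linalg.norm(q[0]-q[1]),np.linalg.norm((q[0]+q[1])/2-q[2]))
p,r=fit([(E,[(.026,-.023,.04),(.026,.023,.04),(-.026,0,.04)],px)],[.489,-.105,-.48]);print(p,r)
d=np.array([np.cos(p[2]),np.sin(p[2])]);print("grasp",p[:2]+.0115*d)
M=R.from_rotvec(s["orientation"]).as_matrix();print("tool y minus 90",np.arctan2(M[1,1],M[0,1])-np.pi/2)
# jig
L=[(-.077,-.05,.01),(-.077,.05,.01),(-.055,-.0405+.0,0),]
pj=c([(33,137),(299,22),(96,153),(152,440),(240,563),(387,398)],(485,25),3.1)
Lj=[(-.077,-.05,.01),(-.077,.05,.01),(-.07,-.0405,.022)]
p,r=fit([(E,[(-.077,-.05,.01),(-.077,.05,.01),(.117,-.032,.046),(.117,.032,.046),(.117,-.05,.01)],c([(33,137),(299,22),(250,563),(403,505),(133,560)],(485,25),3.1))],[.563,.205,-.06]);print("jig",p,r)
```

```text
[[ 0.5039 -0.1392  0.04  ]
 [ 0.5242 -0.0974  0.04  ]
 [ 0.4679 -0.0942  0.04  ]] 0.04643311079682747 0.052045272126161585
[ 0.491  -0.1063 -0.472 ] [[ 0.2939 -0.3505]
 [-0.0175  0.3183]
 [-0.2643  0.0236]]
grasp [ 0.5012 -0.1116]
tool y minus 90 -0.4904816999060868
jig [ 0.5611  0.2012 -0.0602] [[ 0.8628 -0.2973]
 [-1.1651 -1.7134]
 [-1.8146  2.0775]
 [ 0.7817  0.7986]
 [ 1.5193 -0.4482]]
```

Call:
step_arm(
  increments=[
    [0.006,-0.0115,-0.04,0,0,0.018,0.087],
    [0,0,-0.04,0,0,0,0.087],
    [0,0,-0.04,0,0,0,0.087],
    [0,0,-0.03,0,0,0,0.087],
    [0,0,-0.02,0,0,0,0.087],
    [0,0,-0.02,0,0,0,0.087],
    [0,0,-0.01,0,0,0,0.087],
    [0,0,0,0,0,0,0.087],
  ],
)

```text
time_s: 3.0
ee_pos: [0.5004, -0.109, 0.0214]
orientation: [-0.727, -3.053, -0.001]
force: [-0.1, -0.8, 0.5]
finger_gap: 0.0867
```

Call:
step_arm(
  increments=[
    [0.0005,-0.0025,-0.004,0,0,0,0.087],
    [0,0,0,0,0,0,0.087],
    [0,0,0,0,0,0,0.04],
    [0,0,0,0,0,0,0.04],
    [0,0,0,0,0,0,0.04],
    [0,0,0,0,0,0,0.04],
    [0,0,0,0,0,0,0.04],
    [0,0,0,0,0,0,0.04],
  ],
)

```text
time_s: 3.8
ee_pos: [0.5018, -0.1131, 0.0186]
orientation: [0.731, 3.055, 0.0]
force: [0.4, 0.5, -0.1]
finger_gap: 0.0471
```

Call:
step_arm(
  increments=[
    [0,0,0,0,0,0,0.04],
    [0,0,0,0,0,0,0.04],
    [0,0,0,0,0,0,0.04],
  ],
)

```text
time_s: 4.1
ee_pos: [0.5018, -0.113, 0.0186]
orientation: [0.731, 3.055, 0.0]
force: [-0.3, 0.5, 0.7]
finger_gap: 0.0458
```

Run:
```python
from h import *
s=status.state();print(s["ee_pos"],s["finger_gap"],s["force"]);M=R.from_rotvec(s["orientation"]).as_matrix();print("yaw",np.arctan2(M[1,1],M[0,1])-np.pi/2)
im=eyes.grab_frame("wrist")[:,:,::-1];cv2.imwrite("pics/w2.png",im)
```

```text
[ 0.50178576 -0.11303132  0.01859267] 0.045819874070365404 [-0.3067436   0.54258961  0.68578649]
yaw -0.46977362034193915
```

View pics/w2.png

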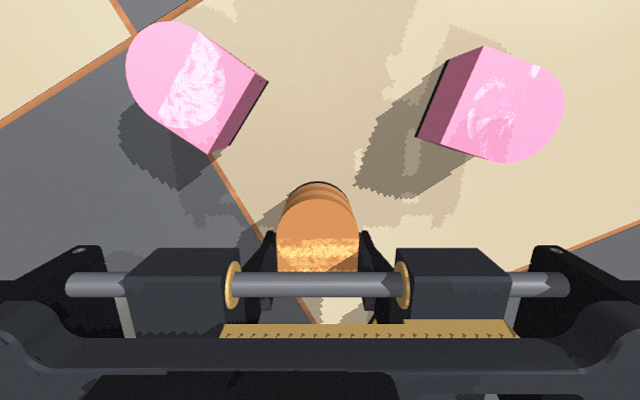

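Call:
step_arm(
  increments=[
    [0,0,0.01,0,0,0,0.04],
    [0,0,0.035,0,0,0,0.04],
    [0,0,0.04,0,0,0,0.04],
    [0,0,0.04,0,0,0,0.04],
    [0,0,0.03,0,0,0,0.04],
    [0.02,0.04,0.02,0,0,0.08,0.04],
    [0.02,0.04,0,0,0,0.08,0.04],
    [0.02,0.04,0,0,0,0.08,0.04],
  ],
)

```text
time_s: 4.95
ee_pos: [0.5625, 0.0079, 0.1955]
orientation: [0.357, 3.119, 0.001]
force: [0.8, -0.5, -1.4]
finger_gap: 0.0458
```

Call:
step_arm(
  increments=[
    [0.02,0.04,0,0,0,0.08,0.04],
    [0.02,0.04,0,0,0,0.08,0.04],
    [0.02,0.04,0,0,0,0.01,0.04],
    [0.01,0.04,0,0,0,0,0.04],
    [0,0.036,0,0,0,0,0.04],
    [0,0,0,0,0,0,0.04],
    [0,0,0,0,0,0,0.04],
  ],
)

```text
time_s: 5.65
ee_pos: [0.6311, 0.2038, 0.1934]
orientation: [-0.09, -3.14, 0.001]
force: [0.3, -0.6, -1.4]
finger_gap: 0.0458
```

Run:
```python
from h import *
import pickle
s=status.state();print(s["ee_pos"],s["finger_gap"],s["force"]);M=R.from_rotvec(s["orientation"]).as_matrix();print("yaw",np.arctan2(M[1,1],M[0,1])-np.pi/2)
im=eyes.grab_frame("wrist")[:,:,::-1];cv2.imwrite("pics/w3.png",im);pickle.dump(s,open("s3.pkl","wb"))
```

```text
[0.63106356 0.2037786  0.19344787] 0.045813700739908585 [ 0.31790837 -0.59930329 -1.43814601]
yaw -0.05747660563023227
```

View pics/w3.png

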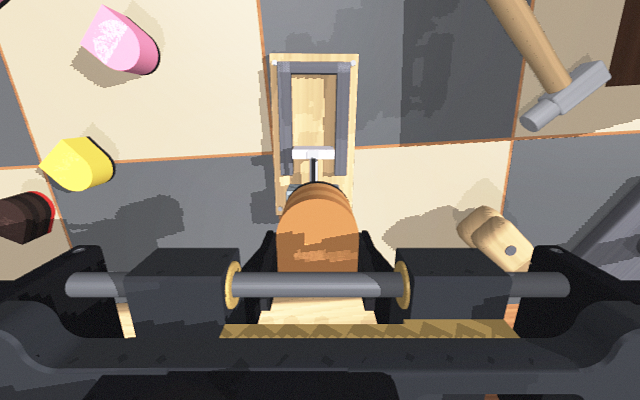

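Run:
```python
from h import *
a=cv2.imread("pics/w3.png")
crop(a,260,45,370,225,4,"w3a.png"); crop(a,260,45,370,120,7,"w3b.png");crop(a,265,120,365,225,5.6,"w3c.png")
```

```text
(no output)
```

View pics/w3b.png

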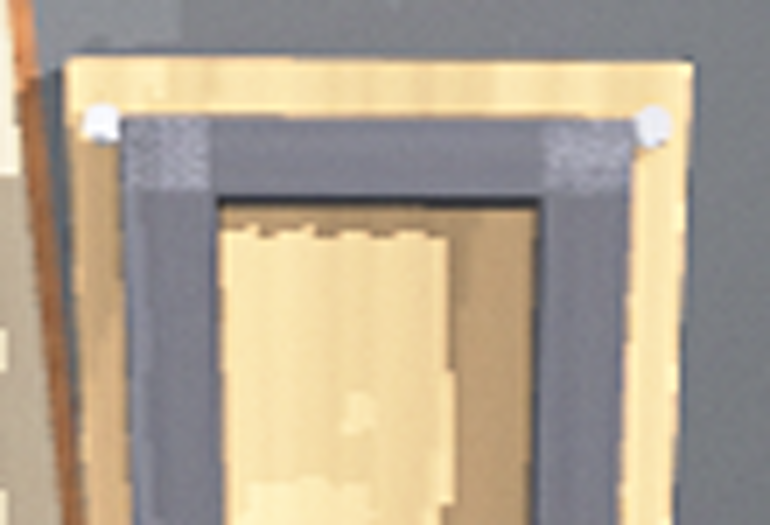

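View pics/w3c.png

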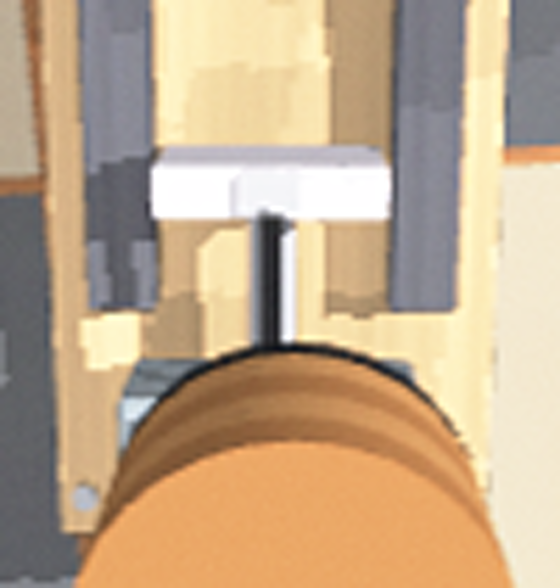

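Run:
```python
from h import *
import pickle
np.set_printoptions(precision=4,suppress=True)
s=pickle.load(open("s3.pkl","rb"));E=ext("wrist",s)
c=lambda L,o,s:[((u+.5)/s-.5+o[0],(v+.5)/s-.5+o[1]) for u,v in L]
L=[(-.077,-.05,.01),(-.077,.05,.01),(-.07,-.0405,.022),(-.07,.0405,.022),(-.055,-.0255,.022),(-.055,.0255,.022)]
px=c([(68,57),(692,63),(120,118),(637,120),(218,197),(541,196)],(260,45),7)
p,r=fit([(E,L,px)],[.563,.203,-.06]);print("A",p);print(r)
L2=[(.025,-.023,.0485),(.025,.023,.0485)];px2=c([(151,187),(390,187)],(265,120),5.6)
p,r=fit([(E,L+L2,px+px2)],[.563,.203,-.06]);print("B",p);print(r)
M=R.from_rotvec(s["orientation"]).as_matrix();ty=np.arctan2(M[1,1],M[0,1])-np.pi/2
# block in hand: apex rays
for uv,dz in((c([(277,345)],(265,120),5.6),0),(c([(285,440)],(265,120),5.6),.04)):
    for under in(.0165,.0186):
        q=back(uv,s["ee_pos"][2]-under+dz,E)[0]; d=q-s["ee_pos"];print("apex rel tool (fwd,left)",d[0]*np.cos(ty)+d[1]*np.sin(ty),-d[0]*np.sin(ty)+d[1]*np.cos(ty))
print(s["ee_pos"],ty)
```

```text
A [ 0.5646  0.203  -0.0613]
[[-0.2595  1.1438]
 [ 0.2712  0.7898]
 [-0.4377 -2.5059]
 [ 0.593  -2.3724]
 [-0.242   1.376 ]
 [ 0.0726  1.7772]]
B [ 0.5651  0.2028 -0.0633]
[[-0.2764  1.5655]
 [ 0.2084  1.4078]
 [-0.4704 -2.0542]
 [ 0.521  -1.7575]
 [-0.3068  1.8437]
 [-0.0162  2.3446]
 [ 0.481  -1.8761]
 [-0.1429 -1.5667]]
apex rel tool (fwd,left) -0.038881470611546266 -0.002373436832002041
apex rel tool (fwd,left) -0.03836211891919878 -0.0023982049012644816
apex rel tool (fwd,left) -0.039735857613312164 -0.0011783684478065424
apex rel tool (fwd,left) -0.03907879058938079 -0.0011921154272486968
[0.6311 0.2038 0.1934] -0.05747660563023227
```

Call:
step_arm(
  increments=[
    [-0.035,0,0,0,0,-0.004,0.04],
    [-0.035,0,0,0,0,0,0.04],
    [0,0,-0.04,0,0,0,0.04],
    [0,0,-0.04,0,0,0,0.04],
    [0,0,-0.03,0,0,0,0.04],
    [0,0,-0.02,0,0,0,0.04],
    [0,0,-0.008,0,0,0,0.04],
    [0,0,0,0,0,0,0.04],
  ],
)

```text
time_s: 6.5
ee_pos: [0.5615, 0.2012, 0.0551]
orientation: [-0.103, -3.139, 0.002]
force: [-0.6, -0.1, -0.3]
finger_gap: 0.0456
```

Run:
```python
from h import *
import pickle
s=status.state();print(s["ee_pos"],s["finger_gap"],s["force"]);M=R.from_rotvec(s["orientation"]).as_matrix();print("yaw",np.arctan2(M[1,1],M[0,1])-np.pi/2)
im=eyes.grab_frame("wrist")[:,:,::-1];cv2.imwrite("pics/w4.png",im);pickle.dump(s,open("s4.pkl","wb"))
im2=eyes.grab_frame("side")[:,:,::-1];crop(im2,240,110,380,210,5.5,"d4.png")
```

```text
[0.5614902  0.20118832 0.05508972] 0.04562546511084216 [-0.56604973 -0.0645395  -0.33614256]
yaw -0.06584678012785417
```

View pics/w4.png

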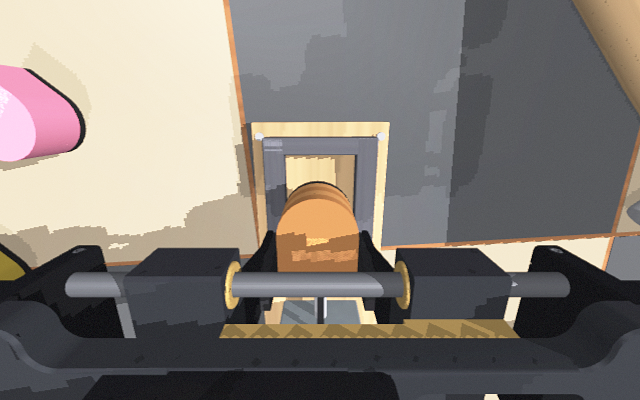

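View pics/d4.png

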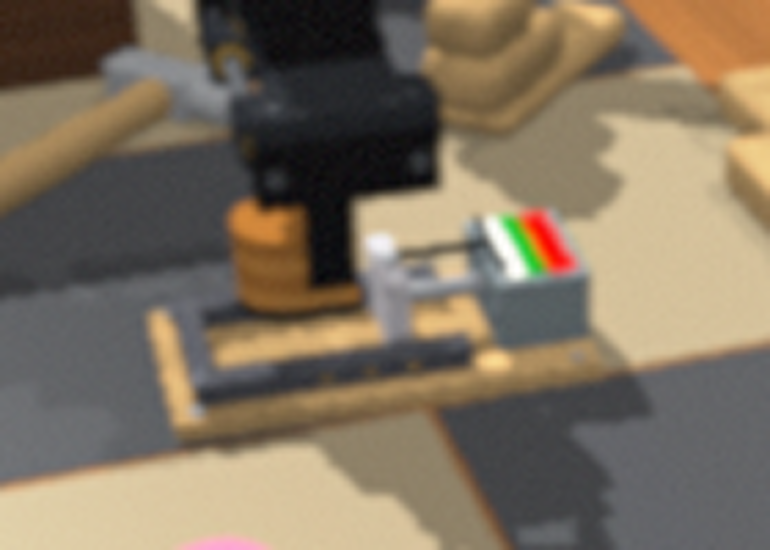

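Run:
```python
from h import *
a=cv2.imread("pics/w4.png")
crop(a,240,115,395,245,5,"w4a.png")
```

```text
(no output)
```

View pics/w4a.png

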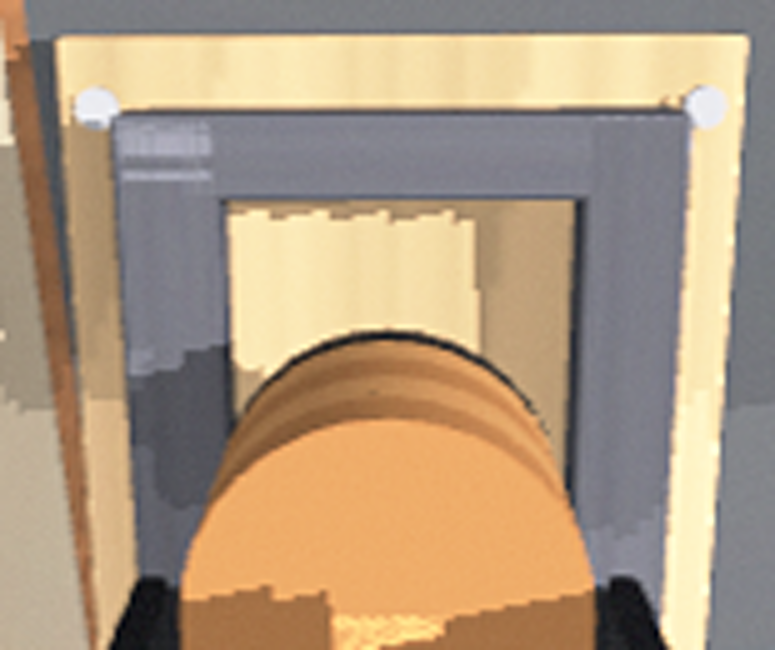

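Run:
```python
from h import *
import pickle
np.set_printoptions(precision=4,suppress=True)
s=pickle.load(open("s4.pkl","rb"));E=ext("wrist",s);e=s["ee_pos"]
c=lambda L:[((u+.5)/5-.5+240,(v+.5)/5-.5+115) for u,v in L]
M=R.from_rotvec(s["orientation"]).as_matrix();ty=np.arctan2(M[1,1],M[0,1])-np.pi/2
def rel(L,z):
    d=back(c(L),z,E)-e; return np.c_[d[:,0]*np.cos(ty)+d[:,1]*np.sin(ty),-d[:,0]*np.sin(ty)+d[:,1]*np.cos(ty)]
print("rails in L",rel([(222,200),(232,430)],.022),"R",rel([(588,200),(577,500)],.022),"out",rel([(115,112),(690,112),(130,400),(680,400)],.022))
print("base",rel([(58,37),(748,37),(95,640),(710,640)],.01))
print("block top",rel([(181,600),(594,600)],e[2]-.0186+.04)); print("apex bottom",rel([(388,330)],e[2]-.0186),"apex top",rel([(395,420)],e[2]-.0186+.04))
```

```text
rails in L [[-0.0538 -0.0235]
 [-0.0201 -0.0232]] R [[-0.0539  0.0275]
 [-0.0093  0.0279]] out [[-0.0658 -0.0377]
 [-0.0659  0.0409]
 [-0.0247 -0.0379]
 [-0.0248  0.0422]]
base [[-0.0753 -0.0476]
 [-0.0754  0.051 ]
 [ 0.0198 -0.0482]
 [ 0.0196  0.0523]]
block top [[-0.0181 -0.023 ]
 [-0.0182  0.0224]]
apex bottom [[-0.0388 -0.0003]] apex top [[-0.0388  0.0005]]
```

Call:
step_arm(
  increments=[
    [-0.001,0.0022,0,0,0,0.004,0.04],
    [0,0,0,0,0,0,0.04],
    [0,0,-0.01,0,0,0,0.04],
    [0,0,-0.007,0,0,0,0.04],
    [0,0,0,0,0,0,0.04],
  ],
)

```text
time_s: 7.1
ee_pos: [0.5596, 0.2047, 0.037]
orientation: [-0.094, -3.137, 0.002]
force: [1.0, -0.1, 0.1]
finger_gap: 0.046
```

Run:
```python
from h import *
import pickle
s=status.state();print(s["ee_pos"],s["finger_gap"],s["force"]);M=R.from_rotvec(s["orientation"]).as_matrix();print("yaw",np.arctan2(M[1,1],M[0,1])-np.pi/2)
im=eyes.grab_frame("wrist")[:,:,::-1];crop(im,240,115,395,245,5,"w5.png");pickle.dump(s,open("s4.pkl","wb"))
```

```text
[0.55956816 0.20465908 0.03704018] 0.04601422490957599 [ 0.986788   -0.10628502  0.06594593]
yaw -0.05967218443130262
```

View pics/w5.png

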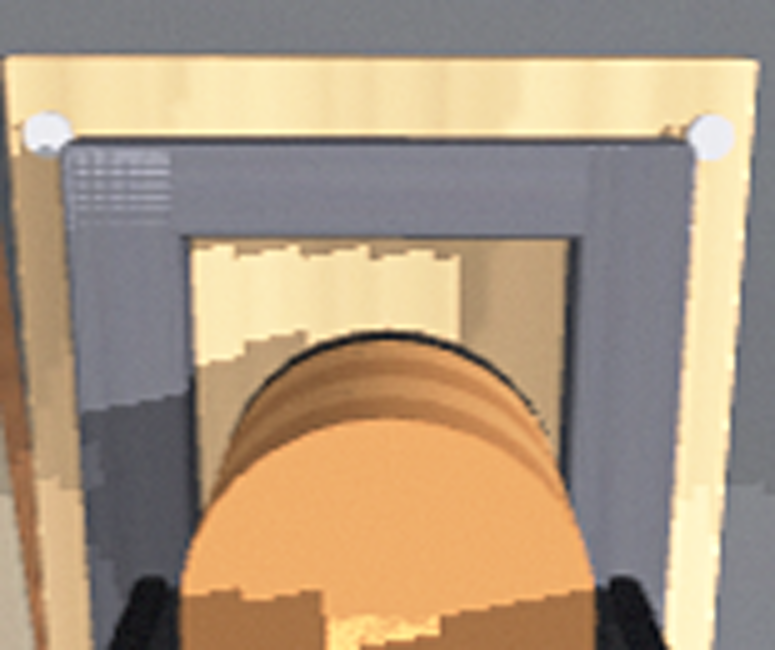

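Run:
```python
from h import *
import pickle
np.set_printoptions(precision=4,suppress=True)
s=pickle.load(open("s4.pkl","rb"));E=ext("wrist",s);e=s["ee_pos"]
c=lambda L:[((u+.5)/5-.5+240,(v+.5)/5-.5+115) for u,v in L]
M=R.from_rotvec(s["orientation"]).as_matrix();ty=np.arctan2(M[1,1],M[0,1])-np.pi/2
def rel(L,z):
    d=back(c(L),z,E)-e; return np.c_[d[:,0]*np.cos(ty)+d[:,1]*np.sin(ty),-d[:,0]*np.sin(ty)+d[:,1]*np.cos(ty)]
print("rails in L",rel([(182,237),(195,480)],.022),"R",rel([(584,237),(568,480)],.022))
print("base",rel([(5,57),(757,62)],.01),rel([(48,640),(707,640)],.01))
print("block top",rel([(181,600),(594,600)],e[2]-.0186+.04)); print("apex bottom",rel([(388,330)],e[2]-.0186))
```

```text
rails in L [[-0.0518 -0.0266]
 [-0.0189 -0.0263]] R [[-0.0519  0.0246]
 [-0.019   0.0239]]
base [[-0.0734 -0.0506]
 [-0.0729  0.048 ]] [[ 0.0108 -0.051 ]
 [ 0.0106  0.0473]]
block top [[-0.018  -0.023 ]
 [-0.0181  0.0224]]
apex bottom [[-0.0388 -0.0003]]
```

Call:
step_arm(
  increments=[
    [0,-0.0009,0,0,0,-0.003,0.04],
    [0,0,-0.003,0,0,0,0.04],
    [0,0,-0.003,0,0,0,0.04],
    [0,0,0,0,0,0,0.04],
  ],
)

```text
time_s: 7.55
ee_pos: [0.5604, 0.2041, 0.0322]
orientation: [-0.099, -3.139, 0.0]
force: [-0.2, -0.3, 0.6]
finger_gap: 0.0459
```

Call:
step_arm(
  increments=[
    [0,0,-0.0015,0,0,0,0.04],
    [0,0,0,0,0,0,0.04],
  ],
)

```text
time_s: 7.75
ee_pos: [0.5606, 0.2042, 0.0309]
orientation: [-0.099, -3.14, 0.0]
force: [0.1, -0.2, -1.1]
finger_gap: 0.0456
```

Call:
step_arm(
  increments=[
    [0,0,-0.0015,0,0,0,0.04],
    [0,0,0,0,0,0,0.04],
  ],
)

```text
time_s: 7.95
ee_pos: [0.5606, 0.2042, 0.0294]
orientation: [-0.099, -3.14, 0.0]
force: [0.5, 0.9, -0.4]
finger_gap: 0.0457
```

Call:
step_arm(
  increments=[
    [0,0,-0.001,0,0,0,0.04],
    [0,0,0,0,0,0,0.04],
  ],
)

```text
time_s: 8.15
ee_pos: [0.5609, 0.2043, 0.0287]
orientation: [0.099, 3.14, 0.0]
force: [0.4, 0.1, -0.7]
finger_gap: 0.046
```

Call:
step_arm(
  increments=[
    [0,0,-0.001,0,0,0,0.04],
    [0,0,0,0,0,0,0.04],
  ],
)

```text
time_s: 8.35
ee_pos: [0.5609, 0.2042, 0.0286]
orientation: [0.099, 3.14, 0.0]
force: [-3.4, -0.8, 6.1]
finger_gap: 0.0456
```

Run:
```python
from h import *
s=status.state();print(s["ee_pos"],s["force"])
im=eyes.grab_frame("wrist")[:,:,::-1];crop(im,240,115,395,245,5,"w6.png")
im2=eyes.grab_frame("side")[:,:,::-1];crop(im2,240,110,380,210,5.5,"d6.png")
```

```text
[0.56088691 0.20423154 0.02861971] [-3.38593892 -0.76331758  6.08032572]
```

View pics/w6.png

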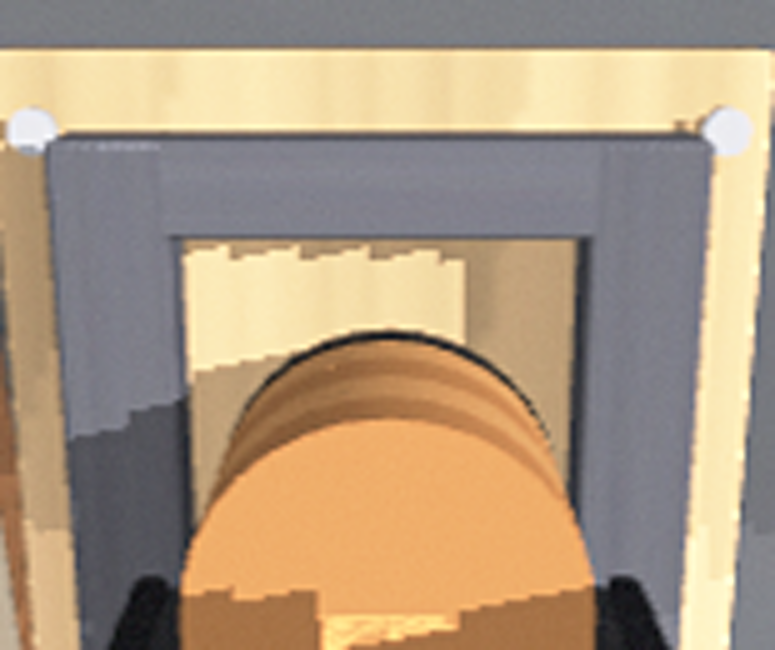

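View pics/d6.png

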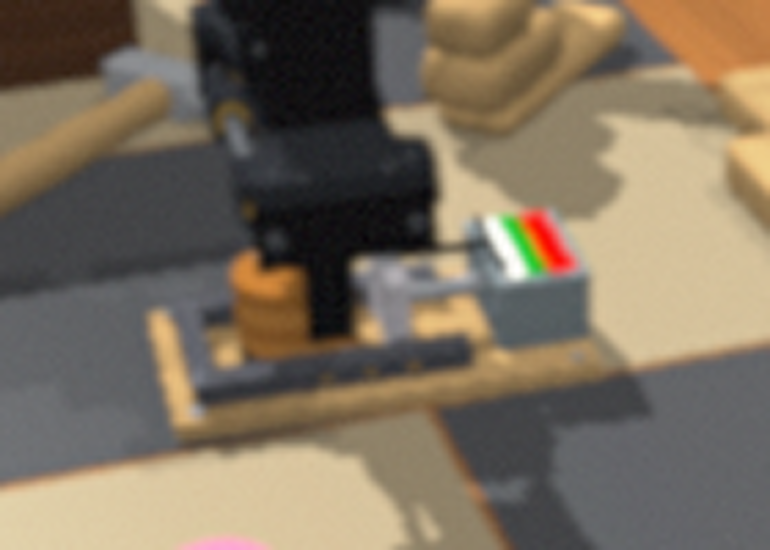

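Block is seated: 6 N contact at TCP height 28.6 mm, which is exactly bench-grasp height plus 10 mm. Now I slide towards the fence.

Call:
step_arm(
  increments=[
    [0.004,-0.0002,0,0,0,0,0.04],
    [0.004,-0.0003,0,0,0,0,0.04],
    [0.003,-0.0002,0,0,0,0,0.04],
    [0.003,-0.0002,0,0,0,0,0.04],
    [0.002,-0.0001,0,0,0,0,0.04],
    [0.002,-0.0001,0,0,0,0,0.04],
    [0.002,-0.0001,0,0,0,0,0.04],
    [0,0,0,0,0,0,0.04],
  ],
)

```text
time_s: 9.25
ee_pos: [0.5759, 0.2042, 0.0287]
orientation: [-0.096, -3.13, 0.0]
force: [-12.1, 0.4, 16.6]
finger_gap: 0.0458
```

Run:
```python
from h import *
s=status.state();print(s["ee_pos"],s["force"],s["moment"],s["orientation"])
im=eyes.grab_frame("scene")[:,:,::-1];crop(im,370,200,450,310,5,"s7.png")
im2=eyes.grab_frame("side")[:,:,::-1];crop(im2,240,110,380,210,5.5,"d7.png")
```

```text
[0.57589334 0.20423835 0.02868462] [-12.10840411   0.42143213  16.56258647] [0.14556931 2.89598402 0.00608196] [-9.62235581e-02 -3.12997504e+00  1.53637246e-04]
```

View pics/s7.png

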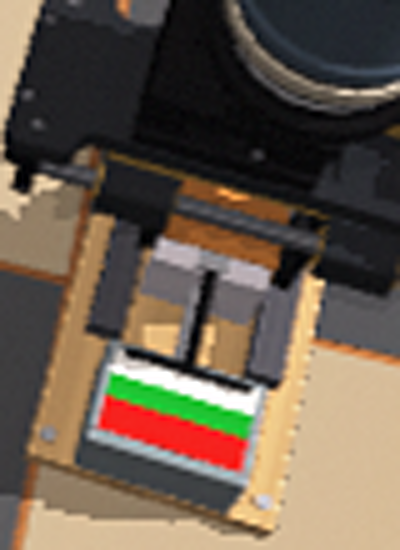

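View pics/d7.png

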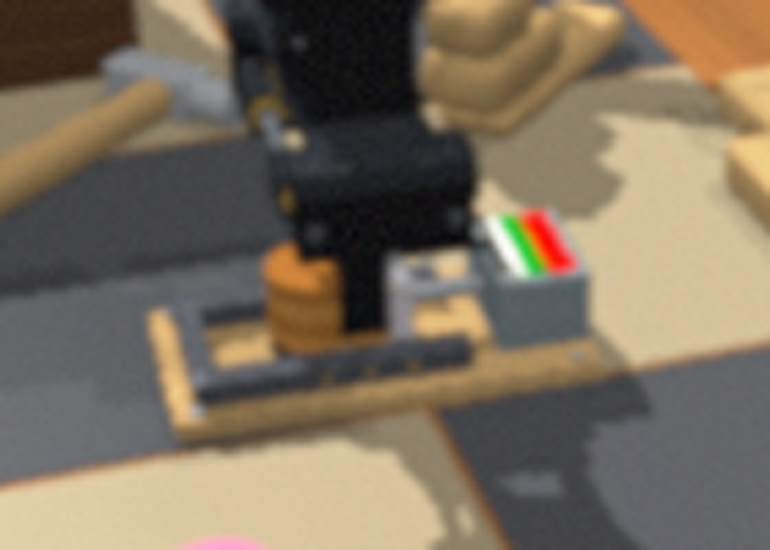

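Call:
step_arm(
  increments=[
    [0,0,0.001,0,0,0,0.04],
    [0,0,0,0,0,0,0.04],
  ],
)

```text
time_s: 9.55
ee_pos: [0.5787, 0.204, 0.0287]
orientation: [-0.097, -3.136, -0.001]
force: [-6.1, 1.5, 5.3]
finger_gap: 0.0457
```

```bash
cat > st.py <<'E'
from h import *
s=status.state();print(s["time_s"],s["ee_pos"],s["force"].round(1),s["moment"].round(2));M=R.from_rotvec(s["orientation"]).as_matrix();print("tool z",M[:,2].round(4),"yaw",np.arctan2(M[1,1],M[0,1])-np.pi/2)
E
python3 st.py
```

```text
9.55 [0.57872201 0.20396402 0.02868074] [-6.1  1.5  5.3] [0.35 1.34 0.04]
tool z [-3.6e-03  6.0e-04 -1.0e+00] yaw -0.06176223372086187
```

Call:
step_arm(
  increments=[
    [0.002,-0.0001,0,0,0,0,0.04],
    [0.002,-0.0001,0,0,0,0,0.04],
    [0.001,-0.0001,0.0002,0,0,0,0.04],
    [0,0,0,0,0,0,0.04],
  ],
)

```text
time_s: 9.95
ee_pos: [0.5822, 0.2038, 0.0287]
orientation: [-0.097, -3.133, 0.0]
force: [-9.3, 1.2, 8.4]
finger_gap: 0.0456
```

```bash
python3 st.py
python3 - <<'E'
from h import *
im=eyes.grab_frame("scene")[:,:,::-1];crop(im,385,235,435,300,9,"s8.png")
im2=eyes.grab_frame("side")[:,:,::-1];crop(im2,270,130,360,195,8,"d8.png")
E
```

```text
9.95 [0.58223383 0.2037549  0.02870401] [-9.3  1.2  8.4] [0.31 2.03 0.03]
tool z [-7.3e-03  2.0e-04 -1.0e+00] yaw -0.061650852558346125
```

View pics/s8.png

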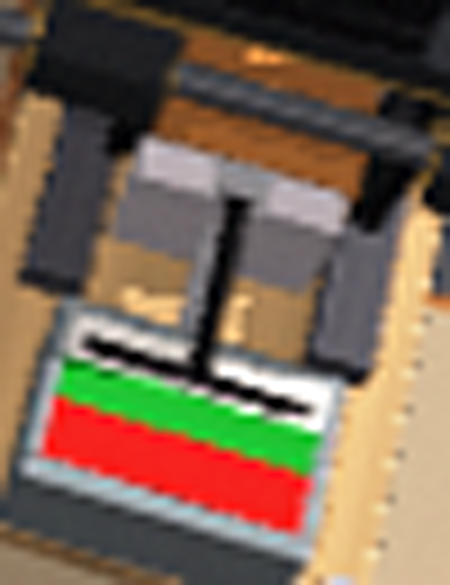

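View pics/d8.png

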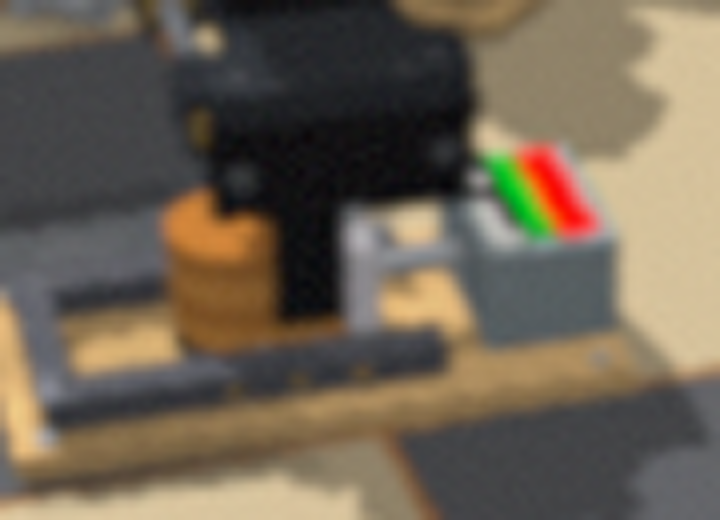

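Call:
step_arm(
  increments=[
    [0,0,0.0003,0,-0.005,0,0.04],
    [0.001,-0.0001,0,0,-0.004,0,0.04],
    [0.001,-0.0001,0,0,0,0,0.04],
    [0.001,0,0,0,0,0,0.04],
    [0,0,0,0,0,0,0.04],
  ],
)

```text
time_s: 10.55
ee_pos: [0.5836, 0.2036, 0.0286]
orientation: [-0.096, -3.138, 0.001]
force: [-11.8, 1.9, 10.1]
finger_gap: 0.0459
```

```bash
python3 st.py
```

```text
10.55 [0.58356842 0.20361269 0.02864048] [-11.8   1.9  10.1] [ 0.42  2.74 -0.02]
tool z [-1.7e-03 -3.0e-04 -1.0e+00] yaw -0.06134487782872888
```

Call:
step_arm(
  increments=[
    [0.001,-0.0001,0.0005,0,0,0,0.04],
    [0.001,-0.0001,0,0,-0.001,0,0.04],
    [0.001,-0.0001,0,0,0,0,0.04],
    [0,0,0,0,0,0,0.04],
    [0,0,0,0,0,0,0.04],
  ],
)

```text
time_s: 11.05
ee_pos: [0.5858, 0.2035, 0.0287]
orientation: [-0.096, -3.138, 0.001]
force: [-12.1, 1.0, 7.6]
finger_gap: 0.0454
```

```bash
python3 st.py
python3 - <<'E'
from h import *
im=eyes.grab_frame("scene")[:,:,::-1];crop(im,385,235,435,300,9,"s9.png")
E
```

```text
11.05 [0.5858323  0.20351166 0.02866833] [-12.1   1.    7.6] [0.5  2.79 0.05]
tool z [-2.1e-03 -3.0e-04 -1.0e+00] yaw -0.06114418419348766
```

View pics/s9.png

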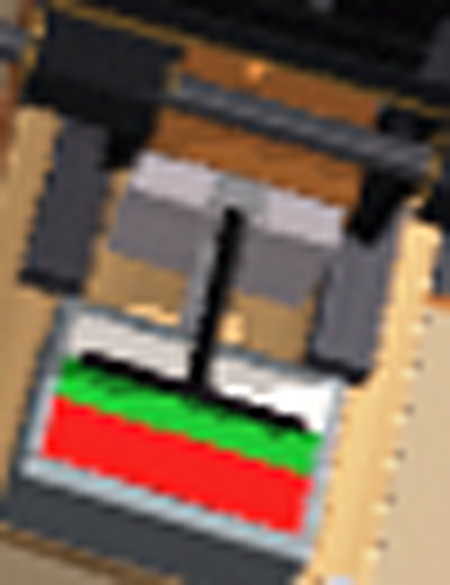

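Call:
step_arm(
  increments=[
    [0.001,-0.0001,0.0002,0,0,0,0.04],
    [0.001,-0.0001,0.0001,0,-0.001,0,0.04],
    [0.001,-0.0001,0.0001,0,0,0,0.04],
    [0.001,0,0,0,-0.001,0,0.04],
    [0.001,-0.0001,0,0,0,0,0.04],
    [0,0,0,0,0,0,0.04],
    [0,0,0,0,0,0,0.04],
  ],
)

```text
time_s: 11.8
ee_pos: [0.5893, 0.2032, 0.0287]
orientation: [-0.096, -3.137, 0.001]
force: [-14.9, 1.1, 8.3]
finger_gap: 0.0457
```

```bash
python3 st.py
python3 - <<'E'
from h import *
im=eyes.grab_frame("scene")[:,:,::-1];cv2.imwrite("pics/s10f.png",im);crop(im,385,235,435,300,9,"s10.png")
im2=eyes.grab_frame("side")[:,:,::-1];crop(im2,270,130,360,195,8,"d10.png")
# predicted pixels of bar (mid) for deflections
p=[.5637,.2037,-.0625];c,s=np.cos(p[2]),np.sin(p[2]);f=lambda x,y,z:proj([[p[0]+c*x-s*y,p[1]+s*x+c*y,z]],ext("scene"))[0]
print("green edges centre",[(f(x,0,.046)-[385,235])*9 for x in(.088,.098)]);print("bar",[((f(.078+d,0,.051)-[385,235])*9).round(1) for d in(.01,.013,.015,.018,.02)])
E
```

```text
11.8 [0.58933744 0.20323708 0.02866149] [-14.9   1.1   8.3] [0.54 3.25 0.03]
tool z [-3.2e-03 -6.0e-04 -1.0e+00] yaw -0.060948173253874804
green edges centre [array([185.08695021, 401.58564326]), array([175.25765771, 443.99228086])]
bar [array([189.4, 393.7]), array([186.5, 406.4]), array([184.5, 414.9]), array([181.5, 427.7]), array([179.6, 436.3])]
```

View pics/s10.png

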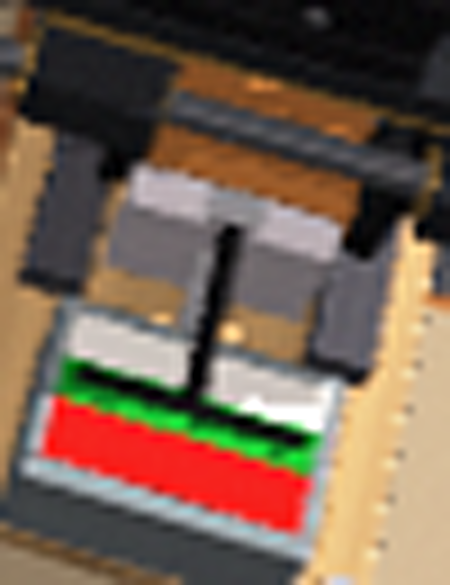

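View pics/d10.png

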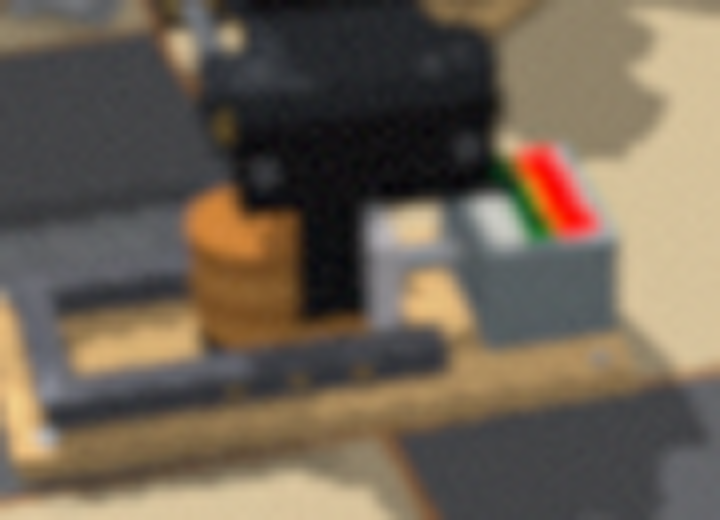

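Call:
step_arm(
  increments=[
    [0,0,0,0,-0.0035,0,0.04],
    [0,0,0,0,0,0,0.04],
    [0,0,0,0,0,0,0.04],
    [0,0,0,0,0,0,0.04],
    [0,0,0,0,0,0,0.04],
    [0,0,0,0,0,0,0.04],
  ],
)

```text
time_s: 12.5
ee_pos: [0.5893, 0.2033, 0.0287]
orientation: [0.096, 3.14, -0.001]
force: [-14.6, 1.5, 7.5]
finger_gap: 0.0457
```

```bash
python3 st.py
python3 - <<'E'
from h import *
im=eyes.grab_frame("scene")[:,:,::-1];crop(im,385,235,435,300,9,"s11.png")
im=eyes.grab_frame("wrist")[:,:,::-1];crop(im,230,90,410,320,2.6,"w11.png")
E
```

```text
12.5 [0.58931837 0.2032615  0.02865042] [-14.6   1.5   7.5] [0.56 3.35 0.01]
tool z [ 3.e-04 -6.e-04 -1.e+00] yaw -0.060964020235472205
```

View pics/s11.png

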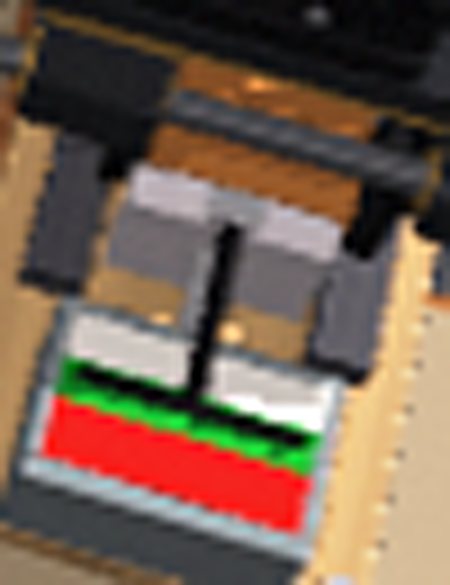

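View pics/w11.png

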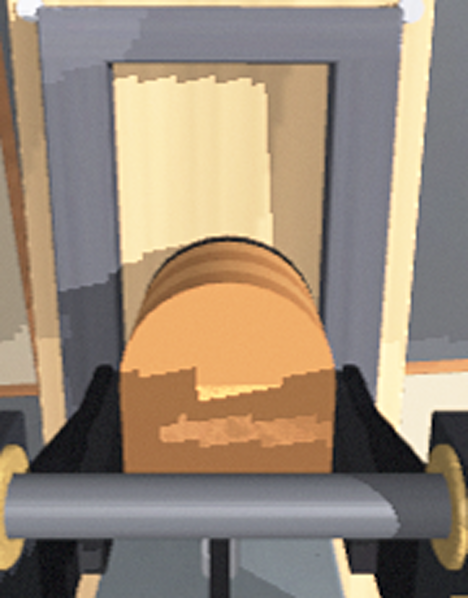

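The pointer sits in the green, at about (193,403) in the crop, roughly 4 mm past the white/green edge. The block is square and centred in the channel, the tool is vertical, and readings are steady. Handing in.

```bash
python3 -c "
from plant import order
print(order.sign_off())"
```

```text
the job is handed in; nothing more can be done
None
```

I set the tan block on the recess floor with its flat face to the fence. I then slid it square against the fence and pushed until the pointer stood in the green. I handed the job in at about 12.6 s while still holding that push.

**Last checks**
- **Pointer:** it reads about 4 mm into the 10 mm green zone, which means the fence is back about 14 mm and the spring gives about 9.6 N. The tool position gives about 14.5 mm. I pushed in small steps, and in no picture was the pointer past the green.
- **Seating:** the tool stayed at 28.65 mm during the slide. That is its height when gripping the block on the bench plus the 10 mm recess floor, so the block is on the floor. I corrected a small tilt (about 0.4° at most) that appeared during the push, and the tool ended vertical to about 0.04°.
- **Squareness:** the tool's yaw is -0.061 rad, against about -0.062 rad measured for the jig.
- **Steadiness:** force, position and pointer held steady over the last 0.7 s.
- **Other objects:** I did not go near the dark block or the spool. I took no last picture to confirm that they had not moved.

**Where readings disagreed**
- The wrist shows 14.6 N along the push, more than the spring alone. I take the difference to be friction, because the block is also pressed onto the floor with about 7.5 N.
- At the start of the slide the downward force rose to about 17 N; I eased it by raising the tool target 1 mm.
- Different camera views of the jig disagreed by 2–4 mm. I therefore lined the block up with the recess by comparing both in the same wrist picture.

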